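# Post the rejected sample tins through the sprung flap of the reject bin

## Task

Two small sample tins carry a red dot on the lid: one on the deck of the grey reject bin, one on the bench in front of it. They are rejects: get both into the bin through the yellow sprung flap at the far end of its deck, pushing each far enough in that it drops down inside and the flap swings fully shut behind it. Leave the plain tin standing where it is on the deck.

Things in the scene. Friction and masses are not known exactly. Their poses are not given: they have to be found in the camera images.
- reject_bin: grey sheet-metal reject bin fixed to the bench, 240 mm long (x), 210 mm wide (y). Origin on the bench under the middle of the sill; x is the push direction (away from the robot), z up. Flat steel deck 130 mm above the bench, open at front and sides, from x = -110 mm to x = 0 (sill, where the deck ends and the drop begins). Hollow below; hidden floor 119 mm below the deck, also under it
- sill (a point): middle of the sill edge at deck height; axes as the bin's (x the push direction, y along the sill)
- hood (a point): middle of the top of the bin's hood, which spans 62 to 130 mm past the sill and stands 61 mm above the deck. Its side walls (inner faces 100 mm either side of the middle) run on forward to the sill as low cheeks, 16 mm high. Between sill and hood nothing stands above the opening but the slanting flap. Axes as the bin's
- flap (a joint): yellow flap across the opening, hinged along y 62 mm past the sill, 55 mm above the deck. 0 = shut: it slants toward the robot, its rubber lower edge 22 mm past the sill, 10 mm above deck height. Pushed to +x it swings in (rad, stop 1.2). A light spring (1 to 2 N at the edge) shuts it and may jam a half-entered tin: follow with fingertips just above the deck to 40-45 mm past the sill, then draw back the same way
- deck_reject_mid (a point): centre (15 mm above its underside) of the reject tin on the deck: flat round aluminium tin with a lid, 54 mm across (body 52 mm below the lid rim, lid rim 54 mm from 18 to 30 mm up), 30 mm tall, about 120 g, with a 38 mm red dot on the lid. It stands about 65 mm before the sill and 43 mm to one side of the deck's middle line, the plain tin on the other side
- bench_reject_mid (a point): centre (15 mm above its underside) of the reject tin that stands on the bench in front of the bin: the same kind of tin with a 38 mm red dot on the lid
- plain_tin_mid (a point): centre (15 mm above its underside) of the good tin on the deck: the same kind of tin without a dot; it stays there. (Beside the bin, keep clear: a 390 mm tall sieve shaker at y > -0.17 on the left, a 480 mm tall blue heating cabinet at y < -0.49, x > 0.41 on the right)
Not all that is in view belongs to the job. What is shaped like the part that bears deck_reject_mid but green is not meant.

How it is judged:
By the outcome, as a careful person would: the job done as asked, in the order asked, and still so for the second after the job is handed in, with the robot touching nothing.
It also fails if it takes over 54 s, if anything falls off the work surface, if the arm or the gripper's body presses on something with over 40 N, if the wrist force passes 120 N, or if a joint passes its speed limit or range.

## Robot

A 6-joint arm with a two-finger parallel gripper is mounted at the origin on a cart in front of the work surface, level with it; the furniture and walls round the work are solid. World frame = base frame: x ahead of the robot, y to its left, z up, the work surface at z = 0. Lengths are in m, angles in rad, forces in N, time in s.
With the tool pointing down it reaches from about 0.3 to 0.85 m from the base axis. Payload 4.2 kg.
Tool frame: the origin (TCP) lies between the finger pads; the fingertips stand 14 mm ahead of it and the grasp point (between the pads) lies 5 mm behind it (manip.finger_overhang is the distance from the TCP to the fingertips, in m); z points along the fingers, y is the line along which they close (so a half turn about z gives the same grasp; the last joint's range is limited). The gripper opens to 91 mm and grips with 3 to 60 N. Pads are 32 mm wide; open, the fingers measure 118 mm over their backs; the gripper's body (76 mm by 178 mm) begins 60 mm behind the grasp point.
Start: joints at [1.147, 0.32, 1.565, -0, 1.257, -0.02], TCP at [0.226, 0.529, 0.201] pointing down, gripper open.
Joint ranges: [-3.11, 3.11], [-0.84, 2.01], [0.21, 2.61], [-1.34, 4.49], [0.05, 2.63], [-2.56, 2.56]. Speed limits (rad/s): [2.57, 2.57, 3.14, 3.14, 3.14, 3.14].

## Interface

Orientations are given as [roll, pitch, yaw] about the fixed x, y, z axes, in that order (R = Rz(yaw) Ry(pitch) Rx(roll)).
In Python, from bench import manip, solver, state, cams gives the robot as it stands. Calls block until the motion is done:
- manip.reach(position, orientation): joint-space move of the TCP to a pose.
- manip.line_to(position, rotation=None, v=0.15): straight line of the TCP; rotation=None keeps the orientation; v is the mean speed in m/s.
- manip.move_joints(angles): joint-space move.
- manip.set_gripper(opening, grip_force=None): finger opening in m; grip_force is the grip in N (None keeps the last); returns when the fingers have stopped.
- manip.pause(seconds).
- solver.ik(position, orientation): joint angles nearest the present ones, or None.
- state(): the state.
- cams.capture(name): name is "scene" or "top" or "wrist"; returns a dict with "img" (420x560x3 uint8, red, green, blue), "z_map" (420x560 float32, m along the optical axis (not along the pixel's ray), 0 where there is no reading), "camera_matrix" (3x3 intrinsics, pixels), "camera_from_world" (4x4, takes a point from world to camera coordinates); the wrist camera has in their place "mount" (4x4, takes a point from camera to tool coordinates, whose origin is the TCP and whose axes are the flange's). Camera axes: x right, y down, z forward; pixel columns grow to the right and rows downward; lengths in m; the calibration is good to about 2 mm. A picture is of the moment at which its call begins: read the wrist's pose just before it.
A pose or a line that the arm cannot do raises manip.PlanningError and nothing moves.
- manip.sign_off(): hands the job in, once; it reports no verdict.
The state is a dict: "time_s": time; "joint_pos": joint angles; "dq": joint speeds; "tau": joint torques, N m; "ee_pos": TCP position; "orientation": TCP orientation; "wrist_force": force on the tool from outside, world axes, zero at the start; "ft_torque": the same for the moment, N m; "width": finger opening in m.
Only numpy, scipy, OpenCV 4.12 (cv2) and the standard library are available. Lean on these libraries where they do the work, as an engineer would, in place of code of your own. Each camera call takes 0.05 s, during which the arm holds its last target. There are 200 camera calls.

## Working session

There is one attempt and no reset: what is moved stays moved. The work goes in short steps, each a Python script; the robot and the scene stay as the last script left them, time stands still between calls to the robot, and variables do not carry over. Pictures are saved under pics/ and viewed, on a budget of 10 in all, crops included, one or two more only if the job needs it, and the job is handed in when it is done.

```bash
ls; mkdir -p pics
cat > h.py <<'E'
import numpy as np, cv2
from bench import manip, solver, state, cams
def snap(name,fn=None):
    c=cams.capture(name)
    if fn: cv2.imwrite('pics/'+fn,c['img'][:,:,::-1])
    return c
def cloud(c,T=None):
    z=c['z_map']; K=c['camera_matrix']; v,u=np.indices(z.shape)
    P=np.stack([(u-K[0,2])/K[0,0]*z,(v-K[1,2])/K[1,1]*z,z,np.ones_like(z)],-1)
    if T is None: T=np.linalg.inv(c['camera_from_world'])
    W=(P@T.T)[...,:3]; W[z<=0]=np.nan
    return W
def red(c):
    h=cv2.cvtColor(c['img'],cv2.COLOR_RGB2HSV)
    return (((h[...,0]<8)|(h[...,0]>172))&(h[...,1]>130)&(h[...,2]>70)).astype(np.uint8)
E
python3 - <<'E'
from h import *
s=state(); print(s['time_s'],s['orientation'],s['width'],manip.finger_overhang)
ims=[]
for n in('scene','top'):
    c=snap(n,n+'0.png'); W=cloud(c); m=red(c)
    k,l,st,ce=cv2.connectedComponentsWithStats(m)
    for i in range(1,k):
        if st[i,4]>40: print(n,st[i],ce[i].round(),np.nanmedian(W[l==i],0).round(4),np.nanmin(W[l==i],0).round(3),np.nanmax(W[l==i],0).round(3))
    np.savez('/tmp/%s.npz'%n,W=W,img=c['img'])
E
```

```text
pics
0.0 [-3.13980706e+00 -3.58839753e-05  2.73778439e+00] 0.09120442000291644 0.014
scene [323 139  40  29 449] [344. 152.] [ 0.6599 -0.3168  0.1922] [ 0.642 -0.376  0.189] [ 0.681 -0.257  0.195]
scene [301 198  17  12 154] [309. 204.] [ 0.5054 -0.362   0.161 ] [ 0.489 -0.378  0.158] [ 0.523 -0.345  0.164]
scene [262 213  29  36 337] [276. 231.] [ 0.4549 -0.3174  0.0773] [ 0.453 -0.365  0.053] [ 0.458 -0.264  0.096]
scene [215 238  15  12 137] [222. 244.] [ 0.362  -0.2345  0.031 ] [ 0.346 -0.251  0.028] [ 0.38  -0.217  0.034]
scene [249 263  17  14 175] [257. 270.] [ 0.3761 -0.3447  0.031 ] [ 0.358 -0.362  0.028] [ 0.395 -0.327  0.034]
top [ 256  113   65   21 1229] [288. 123.] [ 0.6609 -0.3183  0.1912] [ 0.642 -0.378  0.187] [ 0.68  -0.259  0.196]
top [301 199  18  19 285] [309. 208.] [ 0.5053 -0.3602  0.1601] [ 0.488 -0.377  0.156] [ 0.523 -0.345  0.164]
top [260 235  48   3  55] [284. 236.] [ 0.4541 -0.3121  0.0917] [ 0.453 -0.362  0.065] [ 0.456 -0.265  0.099]
top [289 265  17  17 229] [297. 273.] [ 0.3759 -0.3439  0.0304] [ 0.358 -0.361  0.026] [ 0.393 -0.326  0.034]
top [238 271  17  17 226] [246. 279.] [ 0.3621 -0.2336  0.0303] [ 0.345 -0.251  0.026] [ 0.379 -0.216  0.035]
```

Run:
```python
import cv2
a=cv2.imread('pics/top0.png')[80:310,180:400]; b=cv2.imread('pics/scene0.png')[90:320,170:400]
cv2.imwrite('pics/crop0.png',cv2.hconcat([cv2.resize(a,(400,400),interpolation=2),cv2.resize(b,(400,400),interpolation=2)]))
```

```text
(no output)
```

View pics/crop0.png

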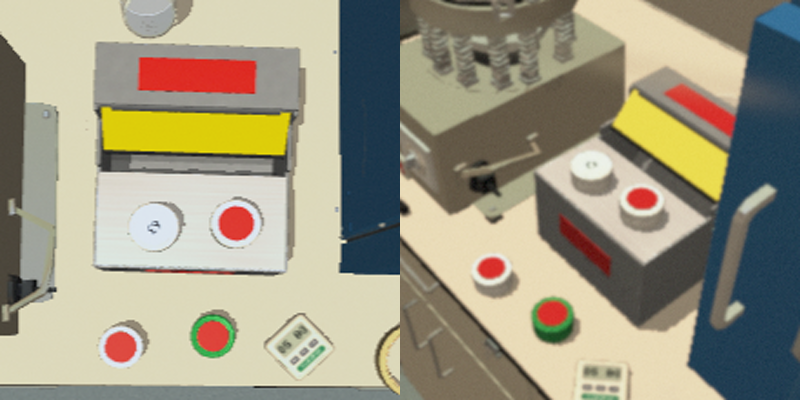

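View pics/scene0.png

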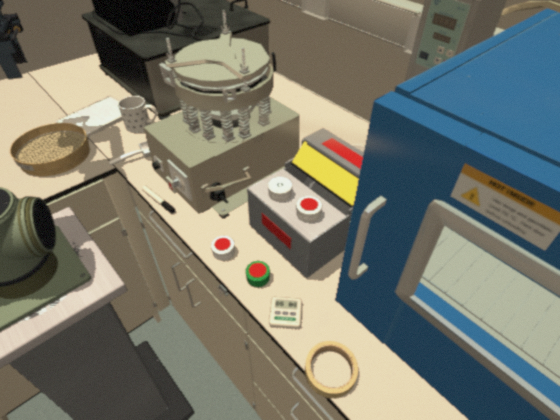

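Run:
```python
from h import *
d=np.load('/tmp/top.npz'); W=d['W'];img=d['img']
for p in((.3621,-.2336),(.3759,-.3439),(.5053,-.3602)):
    for h in(.03,.16):
        r=np.hypot(W[...,0]-p[0],W[...,1]-p[1]); m=(r<.035)&(abs(W[...,2]-h)<.006)
        if m.sum()<50: continue
        q=W[m]; print(p,h,m.sum(),q.min(0),q.max(0),'dot rgb',np.median(img[(r<.01)&m],0))
# lids on deck, deck edges, hood
Z=W[...,2]; X=W[...,0];Y=W[...,1]
m=(abs(Z-.16)<.005)&(X>.42)&(X<.58)&(Y>-.43)&(Y<-.2)
k,l,st,ce=cv2.connectedComponentsWithStats(m.astype(np.uint8))
for i in range(1,k):
    if st[i,4]>50: q=W[l==i];print('lid',st[i,4],q.min(0),q.max(0),(q.min(0)+q.max(0))/2)
m=(abs(Z-.13)<.004)&(X>.42)&(X<.62)&(Y>-.46)&(Y<-.17); q=W[m];print('deck',m.sum(),np.percentile(q,[1,50,99],axis=0))
m=(abs(Z-.191)<.006)&(X>.55)&(X<.8)&(Y>-.46)&(Y<-.17); q=W[m];print('hood',m.sum(),np.percentile(q,[1,50,99],axis=0)); 
r=cv2.minAreaRect(q[:,:2].astype(np.float32));print(r)
```

```text
(0.3621, -0.2336) 0.03 489 [ 0.33627371 -0.25950317  0.02482649] [ 0.38796075 -0.20727697  0.03514844] dot rgb [222.  74.  64.]
(0.3759, -0.3439) 0.03 481 [ 0.34986599 -0.36800113  0.02492751] [ 0.40167266 -0.31575872  0.03404125] dot rgb [222.  67.  59.]
(0.5053, -0.3602) 0.16 617 [ 0.47880749 -0.38689925  0.15400576] [ 0.53052864 -0.33344396  0.16400216] dot rgb [222.  57.  49.]
lid 614 [ 0.47880749 -0.38689925  0.15516379] [ 0.53052864 -0.33344396  0.16400216] [ 0.50466806 -0.3601716   0.15958297]
lid 622 [ 0.4742181  -0.29940693  0.15501312] [ 0.52735938 -0.24802311  0.16299785] [ 0.50078874 -0.27371502  0.15900549]
deck 4629 [[ 0.45518052 -0.41759999  0.12647248]
 [ 0.51457706 -0.31481536  0.12953895]
 [ 0.56500819 -0.21132742  0.132913  ]]
hood 4333 [[ 0.6218691  -0.4194775   0.18606969]
 [ 0.65718959 -0.31667482  0.19055467]
 [ 0.69414967 -0.21465506  0.19388984]]
((0.6579329371452332, -0.3176194429397583), (0.2100362330675125, 0.07418733835220337), 88.78189086914062)
```

Run:
```python
from h import *
P=[]
for n in('top','scene'):
    W=np.load('/tmp/%s.npz'%n)['W'].reshape(-1,3); P.append(W[~np.isnan(W).any(1)])
P=np.vstack(P)
q=P[(P[:,1]>-.21)&(P[:,1]<.7)&(P[:,2]>.03)&(P[:,0]>.2)]
for y in np.arange(-.21,.6,.06):
    m=q[(q[:,1]>=y)&(q[:,1]<y+.06)]
    print(round(y,2),[(zl,m[m[:,2]>zl][:,0].min().round(3)) for zl in(.03,.07,.15,.25) if (m[:,2]>zl).any()])
for z in(.05,.08,.15):
    m=q[(q[:,2]>z)&(q[:,1]<0)&(q[:,0]<.5)]; print(z,len(m),m.min(0) if len(m) else '')
Y=-.0213
for p in((.42,-.358,.25),(.42,-.358,.149),(.607,-.362,.149),(.362,-.2336,.02),(.362,-.2336,.2),(.30,-.2,.4),(.5,-.36,.25)):
    for y in(Y,Y+np.pi,Y-np.pi):
        k=solver.ik(p,[np.pi,0,y]); print(p,round(y,2),None if k is None else np.round(k,2))
```

```text
-0.21 [(0.03, np.float64(0.354)), (0.07, np.float64(0.424)), (0.15, np.float64(1.005)), (0.25, np.float64(1.005))]
-0.15 [(0.03, np.float64(0.372)), (0.07, np.float64(0.372)), (0.15, np.float64(0.38)), (0.25, np.float64(0.494))]
-0.09 [(0.03, np.float64(0.356)), (0.07, np.float64(0.356)), (0.15, np.float64(0.38)), (0.25, np.float64(0.457))]
-0.03 [(0.03, np.float64(0.369)), (0.07, np.float64(0.372)), (0.15, np.float64(0.38)), (0.25, np.float64(0.444))]
0.03 [(0.03, np.float64(0.356)), (0.07, np.float64(0.356)), (0.15, np.float64(0.38)), (0.25, np.float64(0.442))]
0.09 [(0.03, np.float64(0.376)), (0.07, np.float64(0.376)), (0.15, np.float64(0.38)), (0.25, np.float64(0.487))]
0.15 [(0.03, np.float64(0.391)), (0.07, np.float64(0.42)), (0.15, np.float64(0.986)), (0.25, np.float64(0.986))]
0.21 [(0.03, np.float64(0.396)), (0.07, np.float64(1.008)), (0.15, np.float64(1.008)), (0.25, np.float64(1.008))]
0.27 [(0.03, np.float64(0.2)), (0.07, np.float64(0.499)), (0.15, np.float64(1.008)), (0.25, np.float64(1.008))]
0.33 [(0.03, np.float64(0.276)), (0.07, np.float64(0.418)), (0.15, np.float64(
[... 1278 characters left out ...]

(0.362, -0.2336, 0.02) 3.12 [-0.6   0.31  2.13  0.    0.7  -2.15]
(0.362, -0.2336, 0.02) -3.16 [-0.6   0.31  2.13  0.    0.7  -2.15]
(0.362, -0.2336, 0.2) -0.02 [-0.6   0.09  1.87 -0.    1.18  0.99]
(0.362, -0.2336, 0.2) 3.12 [-0.6   0.09  1.87  0.    1.18 -2.15]
(0.362, -0.2336, 0.2) -3.16 [-0.6   0.09  1.87  0.    1.18 -2.15]
(0.3, -0.2, 0.4) -0.02 [-0.62 -0.1   1.56 -0.    1.68  0.97]
(0.3, -0.2, 0.4) 3.12 [-0.62 -0.1   1.56  0.    1.68 -2.17]
(0.3, -0.2, 0.4) -3.16 [-0.62 -0.1   1.56  0.    1.68 -2.17]
(0.5, -0.36, 0.25) -0.02 [-0.64  0.36  1.38 -0.    1.4   0.95]
(0.5, -0.36, 0.25) 3.12 [-0.64  0.36  1.38  0.    1.4  -2.19]
(0.5, -0.36, 0.25) -3.16 [-0.64  0.36  1.38  0.    1.4  -2.19]
```

```bash
cat >> h.py <<'E'
YB=-.0213; D=[np.pi,0,YB]
def lane(x,z): return [x,-.3602+YB*(x-.505),z]
def rep(t=''):
    s=state(); print(t,round(s['time_s'],2),np.round(s['ee_pos'],4),'F',np.round(s['wrist_force'],1),'w',round(s['width'],3))
def push(xend=.592,v=.07):
    manip.line_to(lane(xend,.1485),v=v); rep('pushed')
E
python3 - <<'E'
from h import *
j=list(solver.ik([.36,0,.45],[np.pi,0,YB])); j0=j[:]; j0[0]=1.147; j0[5]=-.02
manip.move_joints(j0)
j1=j[:]; j1[0]=-.7; j1[5]=.9
manip.move_joints(j1); rep('swung')
manip.set_gripper(.03)
manip.reach(lane(.435,.25),D); manip.line_to(lane(.435,.1485),v=.2); rep('down')
push()
c=snap('top','push1.png'); snap('scene','push1s.png')
manip.line_to(lane(.435,.1485),v=.15); rep('back')
c=snap('top','back1.png')
E
```

```text
swung 3.41 [ 0.283  -0.2226  0.4499] F [ 0.4  0.  -0.4] w 0.091
down 6.19 [ 0.4358 -0.3593  0.1504] F [-0.2 -0.8 -0. ] w 0.03
pushed 8.58 [ 0.5916 -0.3621  0.1485] F [-1.8 -0.2 -0.1] w 0.03
back 9.88 [ 0.4359 -0.3589  0.1485] F [ 0.6  0.2 -0.4] w 0.03
```

Run:
```python
import cv2
a=cv2.imread('pics/back1.png')[80:310,180:400]; b=cv2.imread('pics/push1s.png')[90:320,200:400]
cv2.imwrite('pics/v1.png',cv2.hconcat([cv2.resize(a,(400,420),interpolation=2),cv2.resize(b,(400,420),interpolation=2)]))
```

```text
(no output)
```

View pics/v1.png

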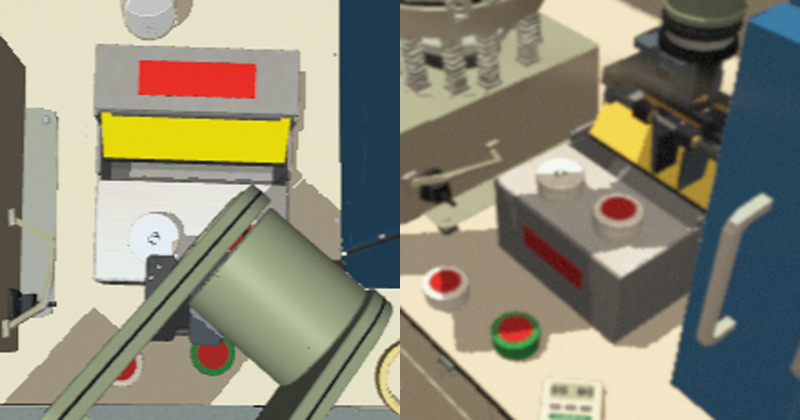

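Run:
```python
from h import *
rep()
c=snap('scene','now.png'); W=cloud(c); m=red(c)
k,l,st,ce=cv2.connectedComponentsWithStats(m)
for i in range(1,k):
    if st[i,4]>40: print(st[i],np.nanmedian(W[l==i],0).round(4))
a=cv2.imread('pics/push1s.png')[110:290,220:400]; b=cv2.imread('pics/push1.png')[80:310,180:400]
cv2.imwrite('pics/v2.png',cv2.hconcat([cv2.resize(a,(400,400),interpolation=2),cv2.resize(b,(400,400),interpolation=2)]))
```

```text
9.93 [ 0.4359 -0.3588  0.1485] F [ 0.1 -0.2  0. ] w 0.03
[323 139  40  29 450] [ 0.6601 -0.3165  0.1923]
[262 213  29  35 318] [ 0.4549 -0.3168  0.0768]
[215 238  15  12 139] [ 0.3622 -0.2344  0.0312]
[250 263  16  14 170] [ 0.3767 -0.3443  0.0309]
```

View pics/v2.png

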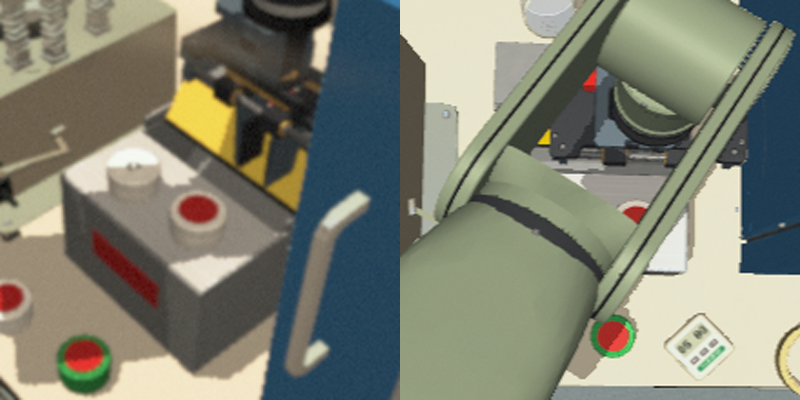

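View pics/now.png

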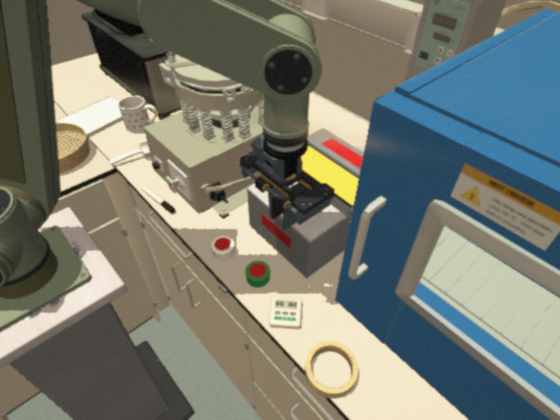

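Run:
```python
from h import *
manip.line_to(lane(.435,.25),v=.25)
j=list(state()['joint_pos']); 
manip.reach([.33,-.30,.30],D); rep()
for n in('scene','top'):
    c=snap(n,n+'2.png'); W=cloud(c); m=red(c)
    k,l,st,ce=cv2.connectedComponentsWithStats(m)
    for i in range(1,k):
        if st[i,4]>40: print(n,st[i],np.nanmedian(W[l==i],0).round(4),np.nanmin(W[l==i],0).round(3),np.nanmax(W[l==i],0).round(3))
c=snap('wrist','w2.png')
```

```text
11.12 [ 0.3297 -0.2997  0.2992] F [ 1.2 -0.2  0.1] w 0.03
scene [323 139  40  29 446] [ 0.6602 -0.3175  0.1922] [ 0.643 -0.375  0.189] [ 0.682 -0.257  0.195]
scene [301 198  17  12 150] [ 0.5055 -0.3622  0.161 ] [ 0.488 -0.379  0.158] [ 0.523 -0.346  0.164]
scene [262 213  29  35 332] [ 0.4549 -0.3175  0.077 ] [ 0.452 -0.365  0.054] [ 0.458 -0.266  0.096]
scene [215 238  15  12 136] [ 0.3623 -0.2345  0.031 ] [ 0.346 -0.251  0.028] [ 0.38  -0.218  0.033]
scene [250 263  16  14 169] [ 0.3764 -0.3448  0.0314] [ 0.359 -0.361  0.028] [ 0.393 -0.327  0.034]
top [ 256  113   65   21 1227] [ 0.6609 -0.3183  0.1912] [ 0.642 -0.378  0.187] [ 0.68  -0.259  0.195]
top [301 199  18  19 285] [ 0.5054 -0.3602  0.1602] [ 0.488 -0.377  0.156] [ 0.523 -0.345  0.164]
top [260 235  48   3  55] [ 0.4541 -0.3121  0.091 ] [ 0.453 -0.362  0.067] [ 0.456 -0.265  0.1  ]
top [289 265  17  17 224] [ 0.3758 -0.3439  0.0303] [ 0.359 -0.362  0.024] [ 0.393 -0.327  0.035]
top [238 271  17  17 226] [ 0.3622 -0.2336  0.0301] [ 0.345 -0.251  0.024] [ 0.379 -0.216  0.035]
```

View pics/w2.png

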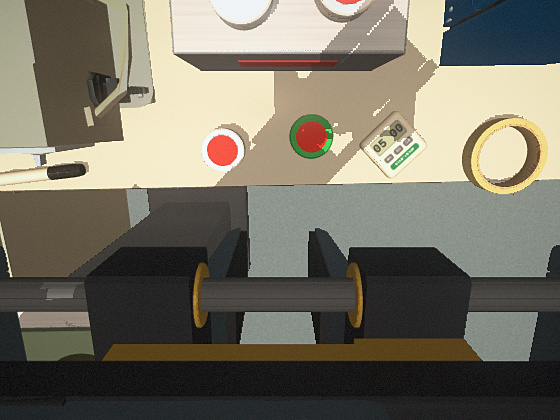

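View pics/scene2.png

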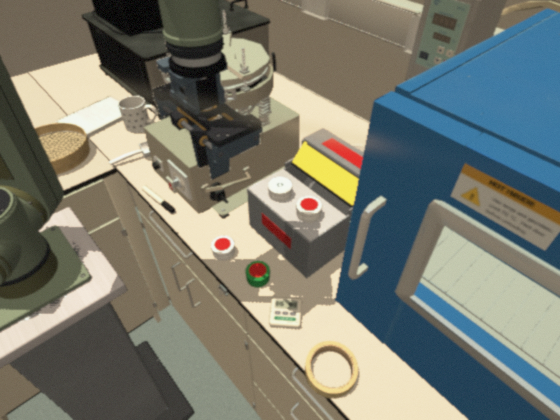

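Run:
```python
from h import *
s=state(); print(s['ee_pos'],s['joint_pos'],s['orientation'])
for n in('scene','top'):
    c=snap(n); W=cloud(c); e=s['ee_pos']
    m=(abs(W[...,0]-e[0])<.06)&(abs(W[...,1]-e[1])<.1)&(W[...,2]>.2)&(W[...,2]<.45)
    q=W[m]; print(n,len(q)); 
    for z in np.arange(.26,.42,.01):
        t=q[(q[:,2]>=z)&(q[:,2]<z+.01)]
        if len(t): print(round(z,2),len(t),t.min(0).round(3)[:2],t.max(0).round(3)[:2])
c=snap('wrist'); T=c['mount']; print(T.round(3)); W=cloud(c,T)
q=W[(W[...,2]>-.06)&(W[...,2]<.04)]
for z in np.arange(-.06,.03,.006):
    t=q[(q[:,2]>=z)&(q[:,2]<z+.006)]
    if len(t): print('tool z',round(z,3),len(t),t.min(0).round(3)[:2],t.max(0).round(3)[:2])
```

```text
[ 0.33050444 -0.30019811  0.29862237] [-7.63235583e-01  6.42658282e-02  1.64885671e+00  1.20148877e-04
  1.43098613e+00  8.28542353e-01] [-3.13980430e+00  1.77377907e-03 -2.09969163e-02]
scene 5171
0.31 99 [ 0.313 -0.328] [ 0.348 -0.28 ]
0.32 151 [ 0.313 -0.329] [ 0.347 -0.279]
0.33 160 [ 0.313 -0.33 ] [ 0.348 -0.279]
0.34 107 [ 0.313 -0.33 ] [ 0.343 -0.278]
0.35 56 [ 0.313 -0.33 ] [ 0.329 -0.277]
0.36 37 [ 0.313 -0.332] [ 0.318 -0.276]
0.37 24 [ 0.313 -0.332] [ 0.316 -0.275]
0.38 15 [ 0.301 -0.383] [ 0.363 -0.227]
0.39 422 [ 0.292 -0.386] [ 0.366 -0.222]
0.4 665 [ 0.291 -0.386] [ 0.366 -0.222]
0.41 757 [ 0.291 -0.391] [ 0.368 -0.214]
top 2962
0.39 22 [ 0.364 -0.382] [ 0.37  -0.222]
0.4 237 [ 0.356 -0.381] [ 0.37  -0.228]
0.41 243 [ 0.337 -0.389] [ 0.371 -0.215]
[[ 0.    -0.968 -0.251  0.071]
 [ 1.    -0.     0.001  0.   ]
 [-0.001 -0.251  0.968 -0.184]
 [ 0.     0.     0.     1.   ]]
tool z -0.06 535 [-0.016 -0.026] [0.019 0.027]
tool z -0.054 459 [-0.015 -0.026] [0.019 0.027]
tool z -0.048 392 [-0.015 -0.025] [0.019 0.027]
tool z -0.042 342 [-0.015 -0.025] [0.019 0.026]
tool z -0.036 290 [ 0.002 -0.024] [0.019 0.026]
tool z -0.03 272 [-0.001 -0.024] [0.019 0.025]
tool z -0.024 241 [-0.004 -0.023] [0.019 0.024]
tool z -0.018 155 [-0.006 -0.022] [0.019 0.023]
tool z -0.012 2 [ 0.009 -0.015] [ 0.011 -0.015]
```

```bash
sed -i 's/\.1485),v=v/ZP),v=v/; s/^YB=/ZP=.1225; YB=/' h.py
python3 - <<'E'
from h import *
manip.reach(lane(.445,.20),D); manip.line_to(lane(.445,.135),v=.2); rep()
manip.line_to(lane(.445,ZP),v=.04); manip.pause(.1); rep('down')
c=snap('scene'); W=cloud(c)
q=W[(abs(W[...,0]-.445)<.03)&(abs(W[...,1]+.359)<.035)&(W[...,2]>.131)&(W[...,2]<.18)]; q=q[q[:,0]<.47]
print(len(q),np.percentile(q[:,2],[0,1,3,10]).round(4) if len(q) else '')
push()
c=snap('scene','push3s.png');c=snap('top','push3.png')
manip.line_to(lane(.445,ZP),v=.15); rep('back')
manip.line_to(lane(.445,.2),v=.25); manip.reach([.362,-.2336,.2],[np.pi,0,.698]); rep('over bench tin')
for n in('scene','top'):
    c=snap(n,n+'3.png'); W=cloud(c); m=red(c)
    k,l,st,ce=cv2.connectedComponentsWithStats(m)
    for i in range(1,k):
        if st[i,4]>40: print(n,st[i],np.nanmedian(W[l==i],0).round(4))
a=cv2.imread('pics/push3s.png')[110:290,220:400]; b=cv2.imread('pics/scene3.png')[90:320,170:400]
cv2.imwrite('pics/v3.png',cv2.hconcat([cv2.resize(a,(400,400),interpolation=2),cv2.resize(b,(400,400),interpolation=2)]))
E
```

```text
12.59 [ 0.4451 -0.3594  0.137 ] F [ 0.2 -0.6  0.7] w 0.03
down 13.15 [ 0.4452 -0.359   0.1226] F [0.2 0.4 0.3] w 0.03
299 [0.131  0.1317 0.1361 0.141 ]
pushed 15.45 [ 0.5784 -0.3593  0.1175] F [-27.8   1.8  -2.9] w 0.03
back 16.68 [ 0.4462 -0.3592  0.1227] F [ 0.3 -0.5  0.2] w 0.03
over bench tin 17.79 [ 0.3622 -0.2336  0.1994] F [-0.3 -0.3  0.9] w 0.03
scene [322 139  41  29 448] [ 0.66   -0.3171  0.1922]
scene [262 214  29  34 320] [ 0.4549 -0.317   0.0768]
scene [215 238  15  12 140] [ 0.3626 -0.2349  0.0309]
scene [250 264  16  13 171] [ 0.3759 -0.3448  0.0313]
top [ 256  113   65   21 1227] [ 0.6608 -0.3183  0.1912]
top [260 235  48   3  55] [ 0.4541 -0.3121  0.0917]
top [291 265  15  17 189] [ 0.3759 -0.3461  0.0303]
```

View pics/v3.png

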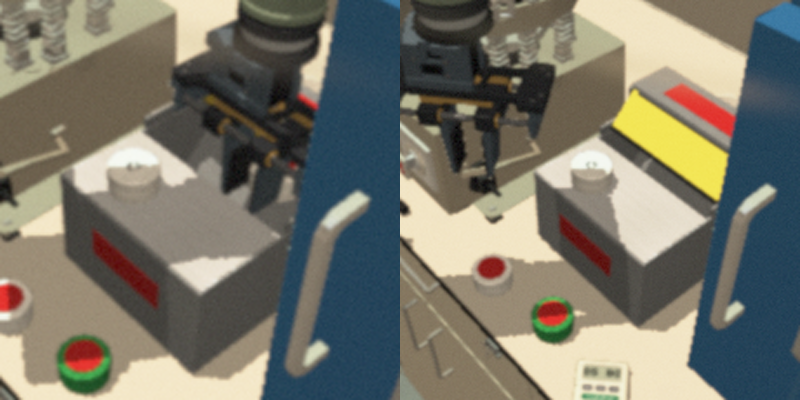

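```bash
cat >> h.py <<'E'
def flapcheck():
    for n in('top','scene'):
        W0=np.load('/tmp/%s.npz'%n)['W']; W=cloud(snap(n))
        img=np.load('/tmp/%s.npz'%n)['img'].astype(int); y=(img[...,0]>150)&(img[...,1]>140)&(img[...,2]<90)
        y&=(abs(W0[...,0]-.605)<.03)&(abs(W0[...,1]+.317)<.11)
        d=(W-W0)[y]; print(n,'flap px',y.sum(),'dz pct',np.nanpercentile(d[:,2],[5,50,95]).round(4))
        o=(W0[...,0]>.567)&(W0[...,0]<.70)&(abs(W0[...,1]+.317)<.1)&(W[...,2]>W0[...,2]+.012); print('raised px in opening',o.sum())
        p=(abs(W[...,2]-.16)<.005)&(W[...,0]>.43)&(W[...,0]<.56)&(W[...,1]>-.43)&(W[...,1]<-.2)
        if p.any(): print('lid on deck',p.sum(),((W[p].min(0)+W[p].max(0))/2).round(4))
E
python3 - <<'E'
from h import *
flapcheck()
for z in(.1,.02,-.007): print(solver.ik([.3622,-.234,z],[np.pi,0,.698]))
E
```

```text
top flap px 2325 dz pct [-0.0034 -0.      0.0032]
raised px in opening 124
lid on deck 619 [ 0.5009 -0.2736  0.1591]
scene flap px 1718 dz pct [-0.0023  0.      0.0021]
raised px in opening 0
lid on deck 343 [ 0.5007 -0.2777  0.1589]
[-6.00266853e-01  1.94895649e-01  2.02687967e+00 -4.44089210e-16
  9.19817339e-01  2.72529474e-01]
[-6.00266853e-01  3.12364734e-01  2.12973755e+00 -4.44089210e-16
  6.99490374e-01  2.72529474e-01]
[-6.00266853e-01  3.59060266e-01  2.15879213e+00 -4.44089210e-16
  6.23740253e-01  2.72529474e-01]
```

Run:
```python
from h import *
R=[np.pi,0,.698]; p=[.3623,-.2338]
manip.set_gripper(.078)
manip.line_to(p+[.02],v=.2); rep()
manip.line_to(p+[-.006],v=.05); rep('low')
manip.set_gripper(.04,grip_force=20); rep('grip')
manip.line_to(p+[.19],v=.2); rep('up')
c=snap('top','grip.png'); c=snap('wrist','gripw.png')
```

```text
19.9 [ 0.3629 -0.2342  0.0206] F [-0.1 -0.6  0.5] w 0.078
low 20.57 [ 0.3623 -0.2338 -0.0062] F [ 0.9 -0.2  1.2] w 0.078
grip 21.07 [ 0.3622 -0.2337 -0.0059] F [0.3 0.3 2.1] w 0.053
up 22.2 [ 0.3616 -0.2333  0.1889] F [-0.4  0.1 -1.8] w 0.053
```

View pics/gripw.png

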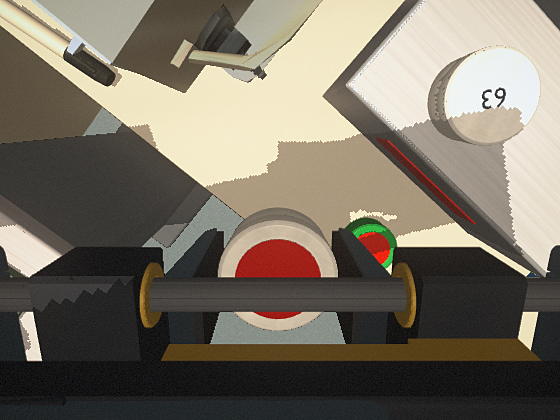

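Run:
```python
from h import *
manip.line_to([.40,-.33,.2],v=.25)
x=.499
manip.reach(lane(x,.17),D); rep()
manip.line_to(lane(x,.131),v=.12); manip.line_to(lane(x,.1245),v=.03); rep('set')
manip.set_gripper(.068); rep('open')
manip.line_to(lane(x,.19),v=.25)
manip.line_to(lane(.44,.19),v=.25); manip.set_gripper(.03)
W=cloud(snap('scene')); c=snap('top'); V=cloud(c)
for w in(W,V):
    p=(abs(w[...,2]-.16)<.005)&(w[...,0]>.43)&(w[...,0]<.56)&(w[...,1]>-.43)
    for m in(p&(w[...,1]<-.315),p&(w[...,1]>-.31)&(w[...,1]<-.2)):
        if m.any(): print(m.sum(),w[m].min(0).round(4),w[m].max(0).round(4))
rep()
```

```text
23.64 [ 0.4983 -0.3591  0.17  ] F [-0.7 -0.2 -1.5] w 0.053
set 24.48 [ 0.499  -0.3601  0.1246] F [ 0.4  0.7 -0.1] w 0.053
open 24.93 [ 0.4991 -0.3601  0.1247] F [0.3 0.9 0.2] w 0.068
284 [ 0.4726 -0.3909  0.155 ] [ 0.5258 -0.3518  0.1639]
17 [ 0.4756 -0.2732  0.1551] [ 0.4891 -0.2546  0.1603]
24 [ 0.4977 -0.3717  0.1565] [ 0.519  -0.3544  0.1631]
482 [ 0.4779 -0.2994  0.1552] [ 0.5278 -0.248   0.1635]
 26.55 [ 0.44   -0.3588  0.19  ] F [-0.4 -0.4  0.3] w 0.03
```

Run:
```python
from h import *
manip.line_to(lane(.444,.14),v=.2); manip.line_to(lane(.444,ZP),v=.06); rep('down')
push(.556)
for x in np.arange(.560,.593,.004):
    manip.line_to(lane(x,ZP),v=.05); s=state(); rep(); 
    if abs(s['wrist_force'][0])>15: 
        manip.pause(.3); rep('wait')
        if abs(state()['wrist_force'][0])>15: break
snap('scene','p4.png')
manip.line_to(lane(.444,ZP),v=.15); rep('back')
manip.line_to(lane(.444,.2),v=.25); manip.reach([.33,-.30,.30],D); rep()
flapcheck(); snap('scene','scene4.png'); snap('top','top4.png')
a=cv2.imread('pics/top4.png')[80:310,180:400]; b=cv2.imread('pics/scene4.png')[90:320,170:400]
cv2.imwrite('pics/v4.png',cv2.hconcat([cv2.resize(a,(400,400),interpolation=2),cv2.resize(b,(400,400),interpolation=2)]))
```

```text
down 27.39 [ 0.4439 -0.3589  0.1224] F [-0.  -0.  -0.4] w 0.03
pushed 29.14 [ 0.5556 -0.3612  0.1225] F [-1.7  0.8 -0.8] w 0.03
 29.39 [ 0.5602 -0.3613  0.1225] F [-3.2  0.2 -1.5] w 0.03
 29.64 [ 0.5642 -0.3614  0.1224] F [-1.4 -0.2 -1.5] w 0.03
 29.89 [ 0.5682 -0.3616  0.1224] F [-1.2  0.1 -1.1] w 0.03
 30.14 [ 0.5722 -0.3617  0.1225] F [-2.9  1.8 -1.3] w 0.03
 30.39 [ 0.5761 -0.3617  0.1224] F [-3.4  0.4 -1.7] w 0.03
 30.64 [ 0.5771 -0.3616  0.1214] F [-9.6 -0.5 -1.4] w 0.03
 30.89 [ 0.5778 -0.3614  0.1202] F [-14.3  -0.3  -1.8] w 0.03
 31.14 [ 0.5784 -0.3613  0.119 ] F [-21.   -1.   -3.6] w 0.03
wait 31.44 [ 0.5784 -0.3613  0.119 ] F [-19.8  -0.5  -2.7] w 0.03
back 32.6 [ 0.4453 -0.3593  0.1227] F [-0.   0.1 -0.4] w 0.03
 33.75 [ 0.3303 -0.3001  0.2987] F [0.2 0.9 0.5] w 0.03
top flap px 2325 dz pct [-0.0031 -0.0001  0.0034]
raised px in opening 229
lid on deck 616 [ 0.501  -0.2737  0.159 ]
scene flap px 1718 dz pct [-0.0024 -0.      0.0022]
raised px in opening 0
lid on deck 344 [ 0.5003 -0.277   0.1591]
```

View pics/v4.png

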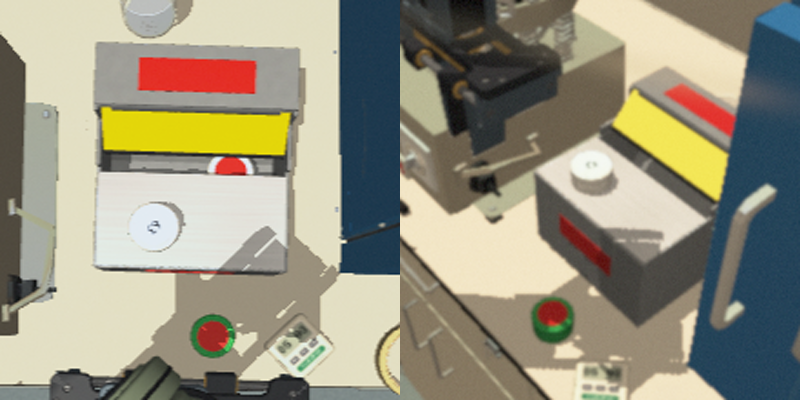

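Run:
```python
from h import *
c=snap('top'); W=cloud(c); m=red(c)
k,l,st,ce=cv2.connectedComponentsWithStats(m)
for i in range(1,k):
    if st[i,4]>15: print(st[i],np.nanmedian(W[l==i],0).round(4),np.nanmin(W[l==i],0).round(3),np.nanmax(W[l==i],0).round(3))
m=(W[...,0]>.555)&(W[...,0]<.60)&(abs(W[...,1]+.36)<.04)&(W[...,2]<.12)
q=W[m]; print(np.histogram(q[:,2],bins=np.arange(0,.13,.01)))
```

```text
[ 256  113   65   21 1228] [ 0.6609 -0.3183  0.1912] [ 0.641 -0.378  0.187] [ 0.68  -0.259  0.195]
[299 170  16  11 142] [ 0.5823 -0.3622  0.0709] [ 0.573 -0.377  0.066] [ 0.594 -0.345  0.141]
[260 235  48   3  55] [ 0.4541 -0.3121  0.0911] [ 0.453 -0.362  0.064] [ 0.456 -0.265  0.099]
[289 265  17  17 224] [ 0.3757 -0.3438  0.0303] [ 0.359 -0.361  0.026] [ 0.393 -0.327  0.035]
(array([ 26,  51,   0,   0,   0,   0,  90, 142,   0,   0,   0,   0]), array([0.  , 0.01, 0.02, 0.03, 0.04, 0.05, 0.06, 0.07, 0.08, 0.09, 0.1 ,
       0.11, 0.12]))
```

Run:
```python
from h import *
manip.sign_off(); rep()
```

```text
the job is handed in; nothing more can be done
the job is handed in; nothing more can be done
```

Both red-dot tins are inside the reject bin with the flap shut behind them, and I handed the job in at about 34 s. I pushed the deck tin in through the flap first. Then I lifted the bench tin onto the deck in the same lane and pushed it in too. I left the plain tin and the green one alone.

**Last checks:**
- **Flap:** its median height matches the starting picture to within 0.1 mm in both cameras, so it is fully shut.
- **Second tin:** its lid reads 0.071 m. That is the height for lying flat on top of the first tin, about 59 mm below the deck.
- **First tin:** it can't be seen directly. It is gone from the deck, and the second tin's height fits it lying underneath.
- **Plain tin:** it is where it started, to within the top camera's accuracy.
- **Arm:** it was clear of everything.

**What disagreed or went wrong:**
- **Fingertip position:** the fingertips sit about 13 mm behind the reported TCP, not 14 mm ahead as stated. My first push therefore passed just over the tin without moving it. I measured the offset with the cameras and corrected for it.
- **Push depth:** both pushes met resistance with the finger fronts about 31 mm past the sill, short of the 40–45 mm advised. The last wrist-force readings there were about 28 N and 21 N. I don't know what they met, so it could have been the gripper body. Both tins still dropped.
- **Opening check:** the top camera flagged a few raised pixels in the opening (124 after the first tin, 229 after the second) and the scene camera none. The second count is at least partly the stacked tin, but I didn't trace the first.

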